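# Hook the parts tray out from under the shelf and pack the scraper wings

### The arm

A 6-joint arm with a two-finger parallel gripper is mounted at the origin on the work surface. World frame = base frame: x ahead of the robot, y to its left, z up, the work surface at z = 0. Lengths are in m, angles in rad, forces in N, time in s.
With the tool pointing down it reaches from about 0.375 to 0.9 m from the base axis. Payload 3.1 kg.
Tool frame: the origin (TCP) lies at the very end of the fingers, on their centre line; the grasp point (between the pads) lies 19 mm behind it (manip.hold_point_z is the distance from the TCP to the grasp point, in m); y points along the fingers, z is the direction in which the jaws open and shut, and the axes are right-handed (so a half turn about y gives the same grasp; the last joint's range is limited). The gripper opens to 85 mm and grips with 20 to 120 N. Pads are 22 mm wide; open, the fingers measure 114 mm over their backs; the gripper's body (76 mm by 85 mm) begins 54 mm behind the grasp point. The pads swing forward as they close: fully open they stand 13 mm farther back than shut.
Start: joints at [1.109, 0.527, 1.433, -0, 1.181, -0.178], TCP at [0.175, 0.6, 0.231] pointing down, gripper open.
Joint ranges: [-3.08, 3.08], [-0.75, 2.2], [0.22, 2.44], [-1.43, 4.57], [0, 2.65], [-2.85, 2.85]. Speed limits (rad/s): [2.79, 2.79, 3.14, 3.14, 3.14, 3.14].

### API

Orientations are given as a unit quaternion [x, y, z, w].
In Python, from station import manip, eyes, workorder gives the robot as it stands. The module is installed in compiled form; this text tells all that it offers.
- The arm moves only by the shell command python3 -m jog 'ROWS' [OPENING] [FORCE]. ROWS is JSON, a list of rows, each a list of 2 entries, a list of its own where there are three numbers: the shift along the tool's x, y, z in cm, then the turn about the tool's y in rad. A call has 1 to 20 rows; each row is the pose to reach, as a shift and turn from the pose commanded when the call began, along the tool's axes at that moment; what a row does not reach only later rows make up. A row lasts 1/12 s, in which the tool goes at most 41.7 mm and 7.16 degrees, less where a joint would pass 70% of its speed; a pose out of reach is approached as far as the arm can. A call with a gripper value outside its range is refused whole. OPENING is the finger opening in cm, from 0 to 8.54, set as the call begins (- or left out, the last holds). The fingers move at their own pace and stop on an object; FORCE is the grip in N (left out, the last holds). Time passes only in rows, so rows that repeat a pose let the fingers close. It gives the time, the measured TCP pose, the force and the opening at its end, in the units of the state.
- manip.sense(): the state, without advancing time (a new reading comes with each control period).
- eyes.snapshot(name): name is "scene" or "top"; returns a dict with "frame" (420x560x3 uint8, red, green, blue), "vfov" (degrees; the focal length in pixels is half the picture's height over the tangent of half this angle, whatever the lens; pixels are square), "cx", "cy" (the principal point, pixels), "rvec" (rotation vector, rad) and "tvec" (3), from world to camera coordinates, as OpenCV has them. Camera axes: x right, y down, z forward; pixel columns grow to the right and rows downward; lengths in m; the calibration is good to about 2 mm. A picture is of the moment at which its call begins. There is no depth.
- workorder.sign_off(): hands the job in, once; it reports no verdict.
The state is a dict: "t": time; "q": joint angles; "qd": joint speeds; "tau": joint torques, N m; "tcp_pos": TCP position; "tool_rot": TCP orientation; "force": force on the tool from outside, world axes, zero at the start; "ft_torque": the same for the moment, N m; "finger_gap": opening from 0.0 (shut) to 1.0 (fully open).
Only numpy, scipy, OpenCV 4.12 (cv2) and the standard library are available. Lean on these libraries where they do the work, as an engineer would, in place of code of your own. Each camera call takes 0.05 s, during which the arm holds its last target. There are 200 camera calls.

### The job

The batch freezer's two L-shaped scraper wings have to go to the wash in the shallow dark steel tray, which has been pushed back under the wire riser shelf. Take the drag hook, draw the tray with it until it stands completely clear of the shelf on the counter (no reaching under for the tray with the gripper), and lay the hook back on the counter away from the tray. Then lay both wings, rib up, nested side by side flat on the tray's floor without letting them drop, and leave the jar, the squeeze bottle and the beaker where they stand.

Things in the scene. Friction and masses are not known exactly. Their poses are not given: they have to be found in the camera images.
- riser: Chrome wire riser shelf, fixed. Origin on the counter under the middle of its deck. Deck 360 mm (x) by 240 mm (y), underside 140 mm and top 150 mm above the counter; the front edge, toward the open counter, is at y = -120 mm. Wire legs (8 mm) at x = +-176 mm, each side pair joined by a wire along the counter; front and back are open.
- tray: Shallow dark steel tray, 0.45 kg. Floor 166 (x) by 104 mm (y) inside, 2 mm thick; sides flare to an opening of 182 x 120 mm; flat rim 10 mm wide, 202 x 140 mm outside, its top 27 mm above the underside. Origin under the middle of the floor, z up. It starts under the riser, long -y side to the riser's front edge, turned up to 0.25 rad from the riser. Slides when its rim is pulled.
- tray_corner_a (a point): Tray's rim corner at (-101, -70, 27) mm in the tray's frame.
- tray_corner_b (a point): Tray's rim corner at (101, -70, 27) mm in the tray's frame.
- tray_corner_c (a point): Tray's rim corner at (101, 70, 27) mm in the tray's frame.
- tray_corner_d (a point): Tray's rim corner at (-101, 70, 27) mm in the tray's frame.
- hook: Drag hook, 247 mm long, 150 g: wooden handle, 8 mm steel shank and a turned-down lip. It lies on its handle's end and its lip's lower edge, rising 0.094 rad to the lip. Origin at counter level below the handle's middle, x towards the lip, z up. Handle x -55..55 mm, 22 mm wide, 26 mm tall, middle line 19 mm up at x = 0. Centre of mass about 75 mm ahead of the origin: grip firmly.
- hook_lip (a point): Middle of the lower edge of the hook's lip, at (190, 0, 0) mm in the hook's frame. The lip is an upright plate 50 mm wide (y), 4 mm thick (inner face at x = 188 mm), z 0..40 mm; the shank's underside beside it is 32 mm up.
- wing_a: White plastic L-shaped scraper wing of the batch freezer's beater, lying flat, 8 mm thick, 100 g. Origin on the underside below the middle of its rib, z up; x along the long arm, y along the short arm. Long arm: x -42..68, y -31..11 mm; short arm: x -42..0, y -31..61 mm. The rib, the place to grip, is 40 mm long (x), 14 mm wide (y), its top 40 mm above the underside.
- wing_b: The second scraper wing, the same in every way as wing_a (same frame, same hand).
- jar: Bystander: amber glass jar with steel lid, 72 mm across, 85 mm tall, standing on the counter. Origin under its middle.
- squeeze_bottle: Bystander: white plastic squeeze bottle with a pointed tip, 62 mm across, 155 mm tall, standing in front of the riser, to one side of the tray's way out. Origin under its middle.
- beaker: Bystander: steel beaker, 68 mm across, 85 mm tall, standing in front of the riser, on the other side of the tray's way out. Origin under its middle.
Mind the look-alikes: they are no part of the job. What is shaped like the wing_b but red is not meant. Leave any purple look-alike of the wing_a alone.

How it is judged:
By the outcome, as a careful person would: the job done as asked, in the order asked, and still so for the second after the job is handed in, with the robot touching nothing.
It also fails if it takes over 72 s, if anything falls off the work surface, if the arm or the gripper's body presses on something with over 40 N, if the wrist force passes 120 N, or if a joint passes its speed limit or range.

## Working session

There is one attempt and no reset: what is moved stays moved. The work goes in short steps, Python scripts to look and compute and a shell command to move; the robot and the scene stay as the last step left them, time stands still between calls to the robot, and variables do not carry over. Pictures are saved under pics/ and viewed, about 8 in all and at most 12, crops included, and the job is handed in when it is done.

```bash
mkdir -p pics; cat > h.py <<'E'
import numpy as np, cv2
from station import manip, eyes, workorder
from scipy.spatial.transform import Rotation as R
def snap(n):
    s=eyes.snapshot(n); np.savez(f'{n}.npz',**s); return s
def load(n): return dict(np.load(f'{n}.npz'))
def K(s):
    f=210/np.tan(np.radians(float(s['vfov']))/2); return np.array([[f,0,float(s['cx'])],[0,f,float(s['cy'])],[0,0,1]])
def px2w(s,u,v,z):
    Rm=cv2.Rodrigues(s['rvec'])[0]; t=np.ravel(s['tvec']); c=-Rm.T@t
    d=Rm.T@np.linalg.inv(K(s))@np.array([u,v,1.]); return c+d*(z-c[2])/d[2]
def w2px(s,P): return cv2.projectPoints(np.atleast_2d(np.array(P,float)),s['rvec'],s['tvec'],K(s),None)[0][:,0]
def save(s,name,box=None,k=1.4):
    im=s['frame'][:,:,::-1]
    if box: im=im[box[1]:box[3],box[0]:box[2]]
    cv2.imwrite(f'pics/{name}.png',cv2.resize(im,None,fx=k,fy=k,interpolation=cv2.INTER_CUBIC))
E
python3 - <<'E'
from h import *
for n in('scene','top'):
    s=snap(n); save(s,n+'0'); Rm=cv2.Rodrigues(s['rvec'])[0]; print(n,-Rm.T@np.ravel(s['tvec']),Rm[2],s['vfov'],s['cx'],s['cy'])
st=manip.sense(); print(st['tcp_pos'],st['tool_rot'],R.from_quat(st['tool_rot']).as_matrix().round(2),manip.hold_point_z,st['t'],st['finger_gap'])
E
```

```text
scene [ 0.1100807  -0.25857194  1.30793082] [ 0.31963971  0.25171406 -0.91349356] 54.01559377430849 271.8838518606533 207.59970931687565
top [0.43227705 0.07040267 1.31347149] [ 0.10340057  0.00724327 -0.99461342] 56.39068952467842 282.2930794946766 202.08337352307328
[0.1746705  0.59941591 0.23040386] [ 0.70067897 -0.10020991  0.09976956 -0.69932323] [[ 0.96 -0.    0.28]
 [-0.28 -0.    0.96]
 [-0.   -1.   -0.  ]] 0.0187 0.1 1.0044687833218977
```

View pics/scene0.png

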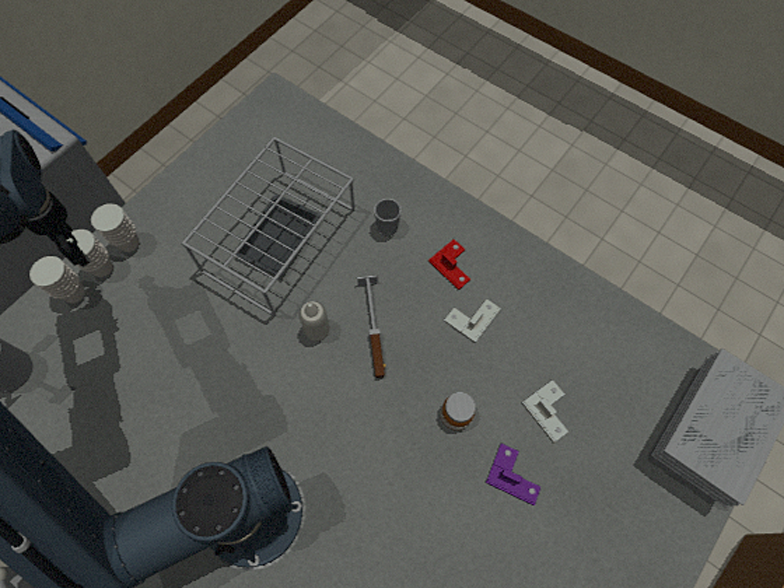

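View pics/top0.png

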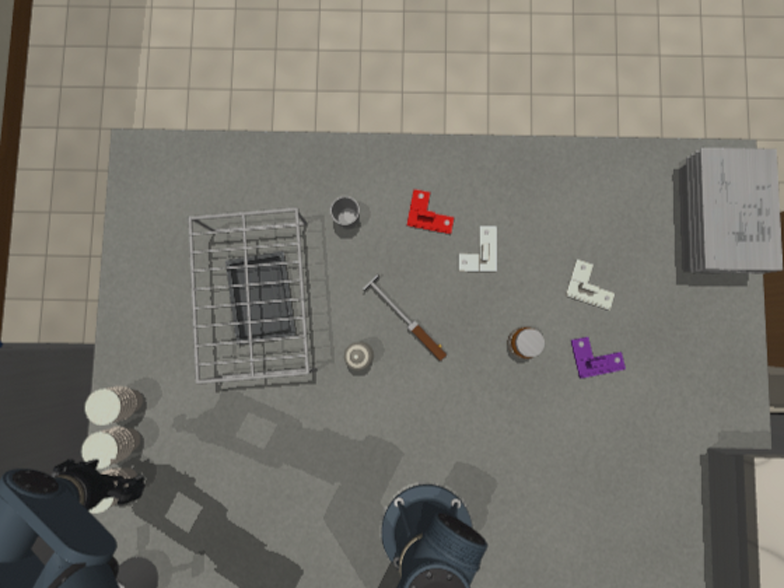

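The scene view shows the riser upper left with the tray inside, and the hook between bottle and beaker. In the top view (1.4x) the hook runs from the lip at (371,284) to the handle end at (441,356). The white wings are at about (480,250) and (590,288), and the red and purple decoys at (430,212) and (597,358). Next I'll take enlarged crops.

```bash
python3 - <<'E'
from h import *
s=load('top'); save(s,'c1',(130,130,330,280),4); save(s,'c2',(310,140,450,240),5.5)
E
```

```text
(no output)
```

View pics/c1.png

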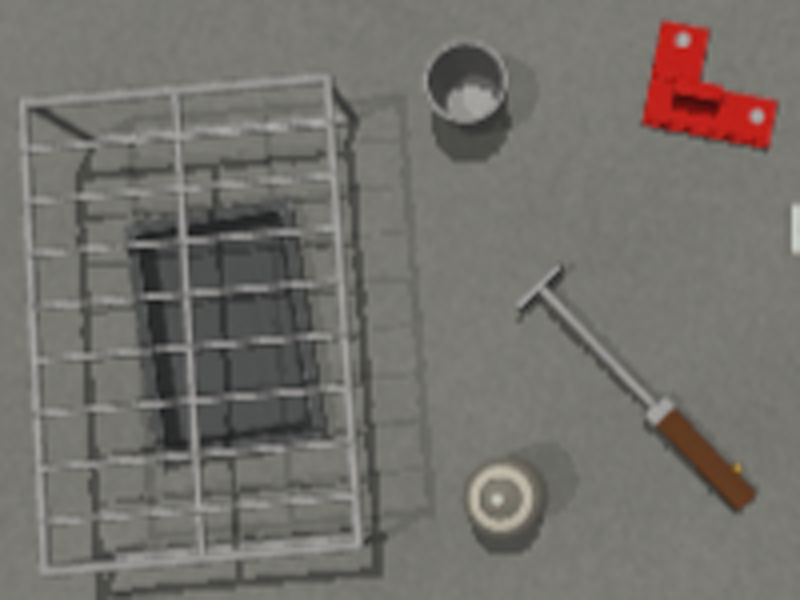

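View pics/c2.png

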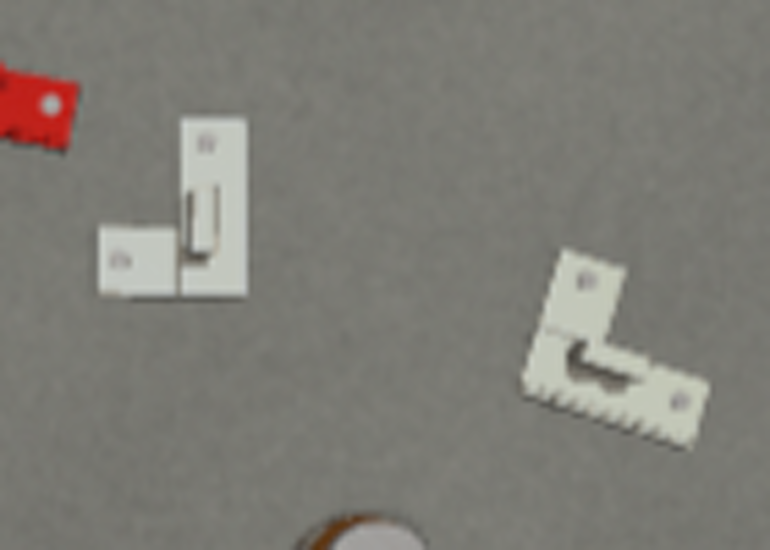

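The crops show the riser deck corners at (22,100), (328,78), (358,545) and (43,572) in c1. The tray's dark outline runs roughly (128,222), (290,208), (325,440), (160,450), the lip (520,306)-(562,268), the handle end (746,498), the beaker (467,83) and the bottle (500,498). In c2 the wings' outlines can be read corner by corner.

```bash
cat > m.py <<'E'
from h import *
s=load('top')
c1=lambda u,v,z:px2w(s,130+(u+.5)/4-.5,130+(v+.5)/4-.5,z)
c2=lambda u,v,z:px2w(s,310+(u+.5)/5.5-.5,140+(v+.5)/5.5-.5,z)
def fit(model,meas):
    A=np.array(model);B=np.array(meas)[:,:2]; a=A[:,0]+1j*A[:,1]; b=B[:,0]+1j*B[:,1]
    am,bm=a.mean(),b.mean(); r=np.sum(np.conj(a-am)*(b-bm)); th=np.angle(r); k=abs(r)/np.sum(abs(a-am)**2)
    o=bm-am*np.exp(1j*th); res=abs(a*np.exp(1j*th)+o-b)
    return np.round([o.real,o.imag,th,k],4),res.round(4)
E
python3 - <<'E'
from m import *
np.set_printoptions(suppress=True,precision=4)
# riser: front edge (-y riser) at image right. riser x axis?
print('riser',fit([(-.18,-.12),(.18,-.12),(.18,.12),(-.18,.12)],[c1(358,545,.15),c1(328,78,.15),c1(22,100,.15),c1(43,572,.15)]), 'mirror check')
P=[c1(u,v,.15) for u,v in [(22,100),(328,78),(358,545),(43,572)]];print(np.array(P))
P=[c1(u,v,.027) for u,v in [(128,222),(290,208),(325,440),(160,450)]];print('tray',np.array(P))
print('trayfit',fit([(.101,.07),(.101,-.07),(-.101,-.07),(-.101,.07)],P))
print('lip',c1(520,306,.04),c1(562,268,.04),c1(541,290,.04),'handle end',c1(746,498,.03),'ferrule',c1(660,411,.034))
print('beaker',c1(467,83,.085),'bottle',c1(500,498,.12),c1(497,498,.155))
M=[(-.042,-.031),(.068,-.031),(.068,.011),(0,.011),(0,.061),(-.042,.061)]
print('w1',fit(M,[c2(u,v,.008) for u,v in [(247,297),(247,118),(181,118),(181,227),(98,227),(98,297)]]))
print('w2',fit(M,[c2(u,v,.008) for u,v in [(523,383),(690,445),(710,380),(606,345),(627,265),(562,248)]]))
print('jar',c2(372,573,.085))
E
```

```text
riser (array([0.5246, 0.3941, 0.1002, 0.9757]), array([0.0056, 0.0062, 0.0045, 0.0053])) mirror check
[[0.6895 0.5276 0.15  ]
 [0.7106 0.2962 0.15  ]
 [0.3613 0.2609 0.15  ]
 [0.3372 0.4916 0.15  ]]
tray [[0.6152 0.4817 0.027 ]
 [0.6294 0.3475 0.027 ]
 [0.4382 0.3111 0.027 ]
 [0.4274 0.4458 0.027 ]]
trayfit (array([0.5275, 0.3965, 0.1571, 0.9572]), array([0.0012, 0.0098, 0.0008, 0.0113]))
lip [0.55   0.1534 0.04  ] [0.5819 0.1199 0.04  ] [0.5635 0.1366 0.04  ] handle end [ 0.3979 -0.0334  0.03  ] ferrule [0.4669 0.0377 0.034 ]
beaker [0.7241 0.1974 0.085 ] bottle [0.3967 0.1597 0.12  ] [0.3977 0.1593 0.155 ]
w1 (array([ 0.6432, -0.1317,  0.0071,  1.0035]), array([0.0012, 0.0009, 0.001 , 0.0009, 0.0001, 0.0013]))
w2 (array([ 0.5662, -0.3756, -1.8831,  0.9777]), array([0.0037, 0.0013, 0.0013, 0.0012, 0.0013, 0.0022]))
jar [ 0.435  -0.2188  0.085 ]
```

```bash
cat > ov.py <<'E'
from h import *
def poly(im,s,P,box,k,col):
    q=(w2px(s,P)-np.array(box[:2])+.5)*k-.5
    cv2.polylines(im,[np.round(q*16).astype(int).reshape(-1,1,2)],True,col,1,cv2.LINE_AA,4)
def rect(o,th,hx,hy,z):
    c,n=np.cos(th),np.sin(th); return [(o[0]+c*x-n*y,o[1]+n*x+c*y,z) for x,y in[(-hx,-hy),(hx,-hy),(hx,hy),(-hx,hy)]]
def panel(s,box,k,items):
    im=s['frame'][:,:,::-1][box[1]:box[3],box[0]:box[2]]; im=cv2.resize(im,None,fx=k,fy=k,interpolation=cv2.INTER_CUBIC)
    im=cv2.convertScaleAbs(im,alpha=1.5)
    for P,col in items: poly(im,s,P,box,k,col)
    return im
E
python3 - <<'E'
from ov import *
t=((.5275,.3965),.157); r=((.5246,.394),.1)
it=[(rect(*t,.101,.07,.027),(0,255,0)),(rect(*t,.083,.052,.002),(0,255,255)),(rect(*r,.18,.12,.15),(255,0,255))]
a=panel(load('top'),(155,175,220,250),6,it); b=panel(load('scene'),(162,130,232,205),5.8,it)
h=min(a.shape[0],b.shape[0]); cv2.imwrite('pics/ov1.png',np.hstack([a[:h],b[:h]])); print(a.shape,b.shape)
E
```

```text
(450, 390, 3) (435, 406, 3)
```

View pics/ov1.png

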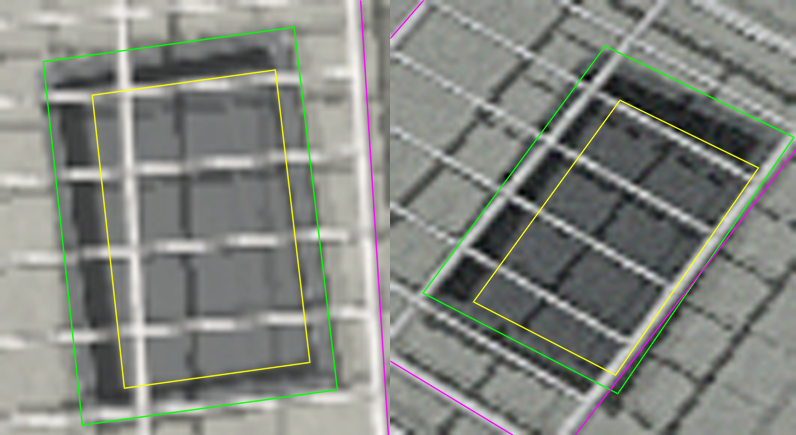

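The overlay fits the tray to about 4 mm, at roughly (0.528, 0.398) with yaw 0.14. Riser front line agrees. Next is the hook.

```bash
cat > go.py <<'E'
import sys
from h import *
# usage: go.py x y z yaw(tool x) -> shift cm in tool axes, turn
x,y,z,w=map(float,sys.argv[1:5]); st=manip.sense(); M=R.from_quat(st['tool_rot']).as_matrix()
yaw=np.arctan2(M[1,0],M[0,0]); d=np.array([x,y,z])-st['tcp_pos']
print('shift',(M.T@d*100).round(2),'turn',round((yaw-w+np.pi)%(2*np.pi)-np.pi,3),'tcp',np.round(st['tcp_pos'],4),'yaw',round(yaw,3),'t',st['t'],'q',np.round(st['q'],2),'gap',round(st['finger_gap'],3),'F',np.round(st['force'],1))
E
python3 go.py .456 .027 .12 -2.35
```

```text
shift [ 43.04  11.12 -47.05] turn 2.066 tcp [0.1747 0.5994 0.2304] yaw -0.284 t 0.1 q [ 1.11  0.53  1.43 -0.    1.18 -0.18] gap 1.004 F [-0.2 -0.9  0. ]
```

```bash
P='[[43.0,0,-47.0],2.066]'; python3 -m jog '[[[43.0,0,-47.0],2.066],[[43.0,0,-47.0],2.066],[[43.0,0,-47.0],2.066],[[43.0,0,-47.0],2.066],[[43.0,0,-47.0],2.066],[[43.0,0,-47.0],2.066],[[43.0,0,-47.0],2.066],[[43.0,0,-47.0],2.066],[[43.0,0,-47.0],2.066],[[43.0,0,-47.0],2.066],[[43.0,0,-47.0],2.066],[[43.0,0,-47.0],2.066],[[43.0,0,-47.0],2.066],[[43.0,0,-47.0],2.066],[[43.0,0,-47.0],2.066],[[43.0,0,-47.0],2.066],[[43.0,0,-47.0],2.066],[[43.0,0,-47.0],2.066],[[43.0,11.1,-47.0],2.066],[[43.0,11.1,-47.0],2.066]]' 6; python3 go.py .456 .027 .008 -2.35
```

```text
t: 1.77
tcp_pos: [0.4584, 0.0283, 0.1491]
tool_rot: [0.271, -0.651, 0.654, -0.276]
force: [-0.3, -0.5, -1.2]
finger_gap: 0.703
shift [ 0.33 14.1  -0.18] turn 0.003 tcp [0.4584 0.0283 0.1491] yaw -2.347 t 1.7667 q [-0.18  0.44  1.93  0.    0.77  0.59] gap 0.703 F [-0.3 -0.5 -1.2]
```

```bash
python3 -m jog '[[[0.3,7,-0.2],0],[[0.3,11,-0.2],0],[[0.3,14.1,-0.2],0],[[0.3,14.1,-0.2],0],[[0.3,14.1,-0.2],0]]' 6; python3 -m jog '[[[0,0,0],0],[[0,0,0],0],[[0,0,0],0],[[0,0,0],0],[[0,0,0],0],[[0,0,0],0],[[0,0,0],0],[[0,0,0],0]]' 0 120; python3 go.py .456 .027 .05 -2.35
```

```text
t: 2.18
tcp_pos: [0.4496, 0.0287, 0.0034]
tool_rot: [-0.276, 0.654, -0.65, 0.271]
force: [-0.2, -0.1, -0.7]
finger_gap: 0.7
t: 2.85
tcp_pos: [0.4539, 0.0276, 0.0089]
tool_rot: [0.271, -0.652, 0.653, -0.274]
force: [0.1, 1.9, 8.8]
finger_gap: 0.236
shift [-0.11 -4.1   0.21] turn -0.0 tcp [0.4539 0.0276 0.0089] yaw -2.35 t 2.85 q [-0.19  0.73  2.01  0.    0.39  0.59] gap 0.236 F [0.1 1.9 8.8]
```

```bash
python3 -m jog '[[[0,-2.5,0],0],[[0,-5,0],0],[[0,-5,0],0]]' 0 120; python3 go.py .553 .06 .06 -1.45
```

```text
t: 3.1
tcp_pos: [0.4549, 0.0274, 0.0608]
tool_rot: [0.271, -0.651, 0.654, -0.275]
force: [0.1, 0.3, -0.8]
finger_gap: 0.233
shift [-9.21  0.15  4.7 ] turn -0.899 tcp [0.4549 0.0274 0.0608] yaw -2.349 t 3.1 q [-0.19  0.62  2.   -0.    0.52  0.59] gap 0.233 F [ 0.1  0.3 -0.8]
```

```bash
python3 -m jog '[[[-3,0,1.6],-0.12],[[-6,0,3.2],-0.24],[[-9.2,0,4.7],-0.36],[[-9.2,0,4.7],-0.48],[[-9.2,0,4.7],-0.6],[[-9.2,0,4.7],-0.72],[[-9.2,0,4.7],-0.84],[[-9.2,0,4.7],-0.9],[[-9.2,0,4.7],-0.9],[[-9.2,0,4.7],-0.9]]'; python3 go.py .553 .2016 .06 -1.45
python3 - <<'E'
from ov import *
s=snap('scene'); st=manip.sense(); M=R.from_quat(st['tool_rot']).as_matrix(); p=st['tcp_pos']; ux=M[:,0]; uz=M[:,2]; dz=p[2]-.0089
def lip(z): 
    c=p-.1555*ux; return [(c[0]+a*uz[0],c[1]+a*uz[1],z+dz) for a in(-.025,.025)]
t=((.528,.398),.14)
a=panel(s,(165,120,345,260),4.4,[(lip(0)+lip(.04)[::-1],(0,255,0)),(rect(*t,.101,.07,.027),(255,255,0))]); cv2.imwrite('pics/ov2.png',a)
E
```

```text
t: 3.93
tcp_pos: [0.5505, 0.0601, 0.0569]
tool_rot: [0.529, -0.469, 0.469, -0.529]
force: [-0.2, 0.1, -1.7]
finger_gap: 0.233
shift [-14.02  -0.31   1.93] turn -0.001 tcp [0.5505 0.0601 0.0569] yaw -1.451 t 3.9333 q [-0.09  0.69  1.74 -0.    0.7  -0.21] gap 0.233 F [-0.2  0.1 -1.7]
```

View pics/ov2.png

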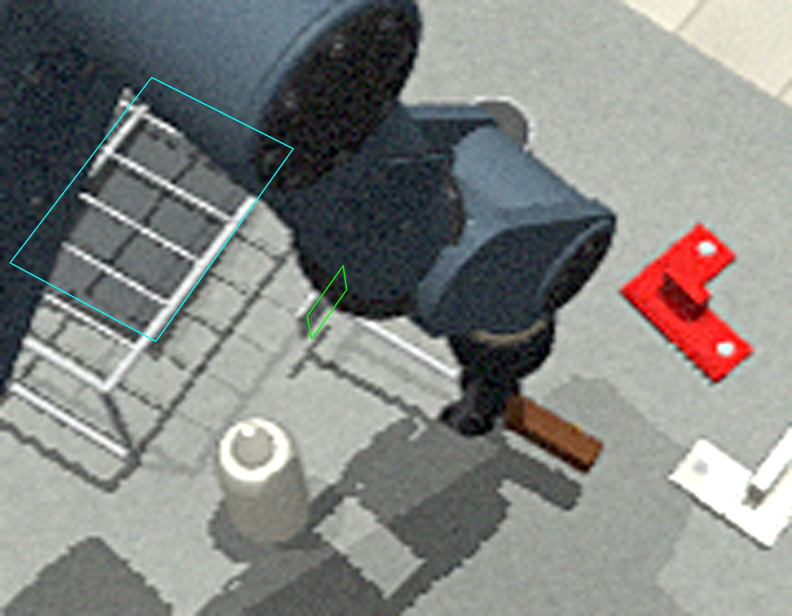

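The lip shows at about (312,310), on the predicted outline, clear of the bottle. The shank is hidden behind the wrist. Going in under the shelf.

```bash
python3 -m jog '[[[-3.5,-0.3,0.5],0],[[-7,-0.3,1],0],[[-10.5,-0.3,1.5],0],[[-12,-0.3,1.8],0],[[-14,-0.3,1.9],0],[[-14,-0.3,1.9],0],[[-14,-0.3,1.9],0]]'; python3 go.py .553 .2016 .018 -1.45
```

```text
t: 4.57
tcp_pos: [0.5522, 0.2023, 0.0599]
tool_rot: [0.53, -0.468, 0.468, -0.53]
force: [-0.1, -0.1, -1.9]
finger_gap: 0.235
shift [0.08 4.19 0.07] turn 0.002 tcp [0.5522 0.2023 0.0599] yaw -1.448 t 4.5667 q [ 0.16  0.72  1.65 -0.    0.77  0.04] gap 0.235 F [-0.1 -0.1 -1.9]
```

```bash
python3 -m jog '[[[0,1.5,0],0],[[0,3,0],0],[[0,4.2,0],0],[[0,4.2,0],0],[[0,4.2,0],0]]'; python3 go.py .584 -.07 .018 -1.45;python3 - <<'E'
from ov import *
s=snap('top'); st=manip.sense(); M=R.from_quat(st['tool_rot']).as_matrix(); p=st['tcp_pos']; ux=M[:,0]; uz=M[:,2]; dz=p[2]-.0089
c=p-.1555*ux; L=lambda z:[(c[0]+a*uz[0],c[1]+a*uz[1],z+dz) for a in(-.025,.025)]
a=panel(s,(140,120,300,270),4,[(L(0)+L(.04)[::-1],(0,255,0)),(rect((.528,.398),.14,.101,.07,.027),(255,255,0))]); cv2.imwrite('pics/ov3.png',a)
E
```

```text
t: 4.98
tcp_pos: [0.5521, 0.2004, 0.0172]
tool_rot: [0.53, -0.47, 0.469, -0.528]
force: [0.8, -0.1, -1.4]
finger_gap: 0.234
shift [27.23 -0.07 -0.06] turn -0.001 tcp [0.5521 0.2004 0.0172] yaw -1.451 t 4.9833 q [ 0.16  0.79  1.67 -0.    0.69  0.04] gap 0.234 F [ 0.8 -0.1 -1.4]
```

View pics/ov3.png

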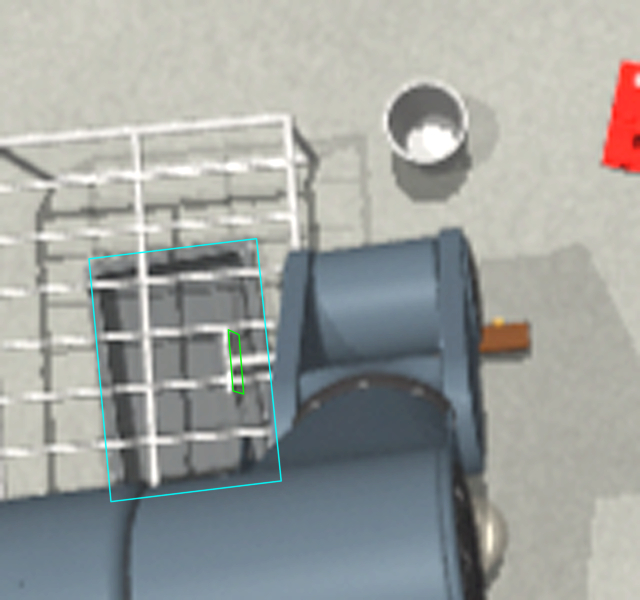

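The picture shows the lip (white plate at (230,360)) inside the tray, behind the front rim. I'll draw it slowly.

```bash
python3 -m jog '[[[0.7,0,0],0],[[1.4,0,0],0],[[2.1,0,0],0],[[2.8,0,0],0],[[3.5,0,0],0],[[4.2,0,0],0],[[5,0,0],0],[[6,0,0],0],[[7,0,0],0],[[8,0,0],0],[[9,0,0],0],[[10,0,0],0],[[10.7,0,0],0],[[11.3,0,0],0],[[11.6,0,0],0],[[11.8,0,0],0],[[11.8,0,0],0]]'; python3 go.py .584 -.07 .018 -1.45;python3 - <<'E'
from ov import *
s=snap('top'); cv2.imwrite('pics/ov4.png',panel(s,(150,120,310,270),4,[]))
E
```

```text
t: 6.45
tcp_pos: [0.567, 0.0837, 0.018]
tool_rot: [0.529, -0.469, 0.469, -0.529]
force: [0.2, 2.1, 1.1]
finger_gap: 0.233
shift [ 1.546e+01  1.000e-02 -1.700e-01] turn 0.0 tcp [0.567  0.0837 0.018 ] yaw -1.45 t 6.45 q [-0.05  0.78  1.7  -0.    0.66 -0.17] gap 0.233 F [0.2 2.1 1.1]
```

View pics/ov4.png

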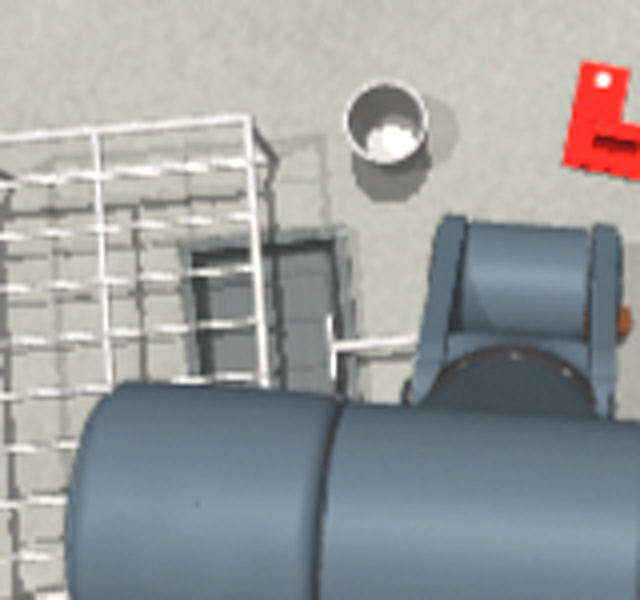

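The tray is following the hook, far end at (185..350,235), and is clear of the beaker. I'll finish the draw.

```bash
python3 -m jog '[[[0.7,0,0],0],[[1.4,0,0],0],[[2.2,0,0],0],[[3,0,0],0],[[4,0,0],0],[[5,0,0],0],[[6,0,0],0],[[7,0,0],0],[[8,0,0],0],[[9,0,0],0],[[10,0,0],0],[[11,0,0],0],[[12,0,0],0],[[13,0,0],0],[[14,0,0],0],[[14.6,0,0],0],[[15,0,0],0],[[15,0,0],0]]'; python3 -m jog '[[[-0.8,0,0],0],[[-0.8,-2,0],0],[[-0.8,-5,0],0],[[-0.8,-8,0],0],[[-0.8,-12,0],0],[[-0.8,-12,0],0]]'; python3 go.py .75 -.30 .13 -1.57
```

```text
t: 8.0
tcp_pos: [0.5855, -0.0661, 0.018]
tool_rot: [0.529, -0.468, 0.469, -0.529]
force: [-0.1, -0.5, -0.9]
finger_gap: 0.23
t: 8.5
tcp_pos: [0.589, -0.0573, 0.1452]
tool_rot: [-0.528, 0.464, -0.473, 0.532]
force: [1.4, -0.5, -0.3]
finger_gap: 0.233
shift [26.04  1.87 12.99] turn 0.122 tcp [ 0.589  -0.0573  0.1452] yaw -1.448 t 8.5 q [-0.29  0.59  1.61 -0.    0.93 -0.41] gap 0.233 F [ 1.4 -0.5 -0.3]
```

```bash
python3 -m jog '[[[3,0,2],0.1],[[6,0,4],0.12],[[9,0,6],0.12],[[12,0,8],0.12],[[15,0,9],0.12],[[18,0,10],0.12],[[21,0,12],0.12],[[24,0,13.5],0.12],[[26.2,0,14.5],0.12],[[26.2,0,14.5],0.12],[[26.2,0,14.5],0.12],[[26.2,0,14.5],0.12]]';  python3 go.py .765 -.30 .012 -1.57; python3 - <<'E'
from ov import *
s=snap('top'); s2=snap('scene'); a=panel(s,(140,110,440,290),2.6,[]); cv2.imwrite('pics/ov5.png',a)
E
```

```text
t: 9.5
tcp_pos: [0.7589, -0.2979, 0.1367]
tool_rot: [0.501, -0.501, 0.499, -0.5]
force: [-0.5, 0.1, -2.2]
finger_gap: 0.232
shift [ 0.23 12.47  0.64] turn 0.001 tcp [ 0.7589 -0.2979  0.1367] yaw -1.569 t 9.5 q [-0.51  0.89  0.93  0.    1.32 -0.51] gap 0.232 F [-0.5  0.1 -2.2]
```

View pics/ov5.png

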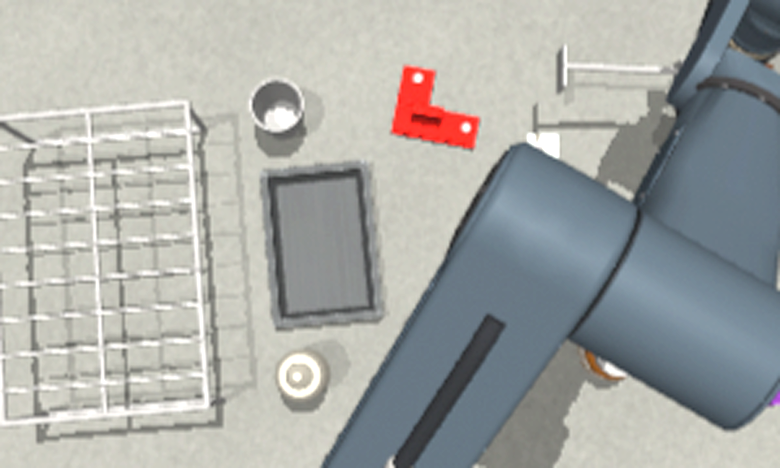

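The tray stands clear of the shelf, with rim corners at about (262,169), (370,162), (382,318), (275,327), and bottle and beaker untouched. The hook hangs at (565,65), over free counter. Lowering it.

```bash
python3 -m jog '[[[0,3,0.5],0],[[0,6,0.5],0],[[0,9,0.5],0],[[0,11,0.5],0],[[0,12,0.5],0],[[0,12.4,0.5],0],[[0,12.7,0.5],0],[[0,12.7,0.5],0],[[0,12.7,0.5],0]]'; python3 go.py .765 -.30 .009 -1.57
```

```text
t: 10.35
tcp_pos: [0.7659, -0.2998, 0.0133]
tool_rot: [0.5, -0.498, 0.501, -0.501]
force: [0.1, 0.3, -1.1]
finger_gap: 0.237
shift [ 0.02  0.43 -0.1 ] turn 0.0 tcp [ 0.7659 -0.2998  0.0133] yaw -1.57 t 10.35 q [-0.51  1.03  0.97 -0.    1.14 -0.51] gap 0.237 F [ 0.1  0.3 -1.1]
```

```bash
python3 -m jog '[[[0,0,0],0],[[0,0,0],0],[[0,0,0],0],[[0,0,0],0],[[0,-2,0],0],[[0,-5,0],0],[[0,-8,0],0],[[0,-12,0],0],[[0,-12,0],0]]' 5; python3 go.py .566 -.376 .12 -1.883;python3 - <<'E'
from m import *
T=lambda u,v:px2w(load('top'),140+(u+.5)/2.6-.5,110+(v+.5)/2.6-.5,.027)
print(fit([(.101,.07),(.101,-.07),(-.101,-.07),(-.101,.07)],[T(262,169),T(370,162),T(382,318),T(275,327)]))
E
```

```text
t: 11.1
tcp_pos: [0.7698, -0.302, 0.1425]
tool_rot: [0.498, -0.494, 0.506, -0.502]
force: [1.8, -0.8, 3.7]
finger_gap: 0.585
shift [  7.36   1.99 -20.42] turn 0.313 tcp [ 0.7698 -0.302   0.1425] yaw -1.57 t 11.1 q [-0.51  0.9   0.91  0.    1.32 -0.51] gap 0.585 F [ 1.8 -0.8  3.7]
(array([0.5608, 0.1413, 0.1   , 0.9897]), array([0.0008, 0.0019, 0.0022, 0.0027]))
```

```bash
cat > wfit.py <<'E'
from ov import *
from scipy.optimize import minimize
M=np.array([(-.042,-.031),(.068,-.031),(.068,.011),(0,.011),(0,.061),(-.042,.061)])
def wfit(s,im,org,k,x0,z=.008):
    m=((im.min(2)>np.percentile(im,50)*1.35)).astype(np.uint8)
    def mk(p):
        c,n=np.cos(p[2]),np.sin(p[2]); W=[(p[0]+c*x-n*y,p[1]+n*x+c*y,z) for x,y in M]
        q=(w2px(s,W)-org+.5)*k-.5; o=np.zeros(m.shape,np.uint8); cv2.fillPoly(o,[np.round(q*16).astype(np.int32)],1,cv2.LINE_8,4); return o
    near=cv2.dilate(mk(x0),np.ones((41,41)))
    f=lambda p:((mk(p)!=m)&(near>0)).sum()/mk(x0).sum()
    r=minimize(f,x0,method='Nelder-Mead',options=dict(initial_simplex=np.array(x0)+np.array([[0,0,0],[.004,0,0],[0,.004,0],[0,0,.05]]),maxiter=200))
    return r.x.round(4),round(r.fun,3)
E
python3 - <<'E'
from wfit import *
s=load('top'); im=cv2.imread('pics/c2.png')
print(np.percentile(im,50),im[170,230],im[300,590])
for x0 in [(.6432,-.1317,.007),(.5662,-.3756,-1.883)]:print(wfit(s,im,np.array([310,140]),5.5,x0))
E
```

```text
120.0 [191 199 194] [185 199 194]
(array([ 0.6439, -0.1315,  0.0335]), np.float64(0.2))
(array([ 0.5661, -0.3754, -1.879 ]), np.float64(0.274))
```

```bash
python3 -m jog '[[[2,0,-4],0.12],[[4,0,-8],0.24],[[6,0,-12],0.31],[[7.4,0,-16],0.31],[[7.4,0,-20.4],0.31],[[7.4,2,-20.4],0.31],[[7.4,2,-20.4],0.31],[[7.4,2,-20.4],0.31]]' 5; python3 go.py .5662 -.3756 .012 -1.881
```

```text
t: 11.77
tcp_pos: [0.5602, -0.3736, 0.1107]
tool_rot: [-0.417, 0.572, -0.571, 0.417]
force: [1.0, -0.4, 0.2]
finger_gap: 0.585
shift [0.01 9.87 0.64] turn -0.0 tcp [ 0.5602 -0.3736  0.1107] yaw -1.881 t 11.7667 q [-0.75  0.73  1.4   0.    1.01 -0.44] gap 0.585 F [ 1.  -0.4  0.2]
```

```bash
python3 -m jog '[[[0,3,0],0],[[0,6,0],0],[[0,7,0],0],[[0,7,0],0],[[0,7,0],0],[[0,7,0],0]]'; python3 go.py .5662 -.3756 .012 -1.881
python3 - <<'E'
from ov import *
s=snap('top');s2=snap('scene'); a=panel(s,(370,150,450,240),5,[]); b=panel(s2,(340,250,440,340),5,[]); cv2.imwrite('pics/ov6.png',np.hstack([a[:450],b[:450]])[:,:800])
E
```

```text
t: 12.27
tcp_pos: [0.5626, -0.3742, 0.0426]
tool_rot: [0.417, -0.57, 0.572, -0.418]
force: [0.9, -0.2, -0.2]
finger_gap: 0.582
shift [0.02 3.06 0.37] turn 0.002 tcp [ 0.5626 -0.3742  0.0426] yaw -1.879 t 12.2667 q [-0.75  0.82  1.42  0.    0.89 -0.44] gap 0.582 F [ 0.9 -0.2 -0.2]
```

View pics/ov6.png

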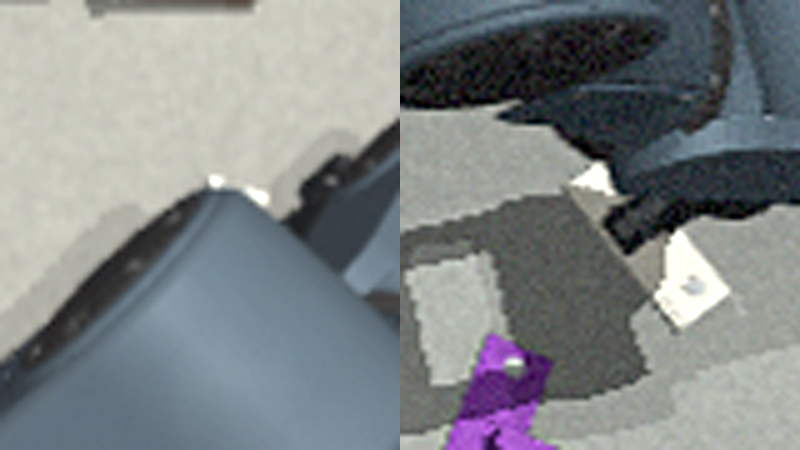

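The gripper body hides the rib, but the fingers straddle the middle of the long arm as planned (right half, about (625,235)). I'll go down and grip.

```bash
python3 -m jog '[[[0,1.5,0.3],0],[[0,2.8,0.4],0],[[0,3.0,0.4],0],[[0,3.0,0.4],0],[[0,3.0,0.4],0]]'; python3 -m jog '[[[0,0,0],0],[[0,0,0],0],[[0,0,0],0],[[0,0,0],0],[[0,0,0],0],[[0,0,0],0],[[0,0,0],0]]' 0 60;  python3 go.py .5662 -.3756 .012 -1.881
```

```text
t: 12.78
tcp_pos: [0.5641, -0.3744, 0.0101]
tool_rot: [-0.417, 0.572, -0.57, 0.417]
force: [-0.1, -0.7, -0.2]
finger_gap: 0.585
t: 13.37
tcp_pos: [0.5649, -0.3751, 0.0116]
tool_rot: [0.417, -0.571, 0.571, -0.417]
force: [0.5, -0.7, 3.9]
finger_gap: 0.156
shift [ 0.01 -0.04  0.14] turn 0.001 tcp [ 0.5649 -0.3751  0.0116] yaw -1.88 t 13.3667 q [-0.75  0.87  1.42 -0.    0.85 -0.44] gap 0.156 F [ 0.5 -0.7  3.9]
```

```bash
python3 -m jog '[[[0,-2,0],0],[[0,-5,0],0],[[0,-9,0],0],[[0,-12.8,0],0],[[0,-12.8,0],0]]'; python3 go.py .596 .05 .14 -3.04; python3 go.py .596 .158 .14 -3.04|cut -c1-40; python3 - <<'E'
from ov import *
s=snap('top'); cv2.imwrite('pics/top_t.png',panel(s,(225,160,305,245),5,[])); np.savez('tray_top.npz',**s)
s2=snap('scene'); np.savez('tray_scene.npz',**s2)
E
```

```text
t: 13.78
tcp_pos: [0.5684, -0.3781, 0.1474]
tool_rot: [0.416, -0.566, 0.576, -0.418]
force: [0.7, -1.1, 0.8]
finger_gap: 0.154
shift [-41.63   0.32 -10.4 ] turn 1.16 tcp [ 0.5684 -0.3781  0.1474] yaw -1.88 t 13.7833 q [-0.75  0.69  1.36  0.    1.07 -0.44] gap 0.154 F [ 0.7 -1.1  0.8]
shift [-51.92   0.21 -13.68] turn 1.16 t
```

```bash
cat > rect.py <<'E'
from ov import *
def rectify(s,x0,y0,w,h,z,k=1000):   # image u->x, v->y in mm
    W=np.array([(x0,y0,z),(x0+w,y0,z),(x0+w,y0+h,z),(x0,y0+h,z)]); q=w2px(s,W).astype(np.float32)
    H=cv2.getPerspectiveTransform(q,np.float32([(0,0),(w*k,0),(w*k,h*k),(0,h*k)]))
    return cv2.warpPerspective(s['frame'],H,(int(w*k),int(h*k)),flags=cv2.INTER_CUBIC)
E
python3 - <<'E'
from rect import *
for n in('tray_top','tray_scene'):
    s=load(n); im=rectify(s,.42,.03,.28,.22,.027); g=cv2.GaussianBlur(im,(5,5),0).mean(2); med=np.percentile(g,90)
    print(n,np.percentile(g,[5,25,50,75,95]).round())
    for f in(.7,.8,.87):
        m=(g<med*f).astype(np.uint8); m=cv2.morphologyEx(m,cv2.MORPH_OPEN,np.ones((15,15)))
        c=max(cv2.findContours(m,0,1)[0],key=cv2.contourArea); r=cv2.minAreaRect(c); print(f,.42+r[0][0]/1e3,.03+r[0][1]/1e3,r[1],r[2])
    cv2.imwrite(f'pics/r_{n}.png',im[:,:,::-1])
E
```

```text
tray_top [ 59.  95. 111. 133. 136.]
0.7 0.6408002014160156 0.15363184356689452 (34.90424346923828, 129.48348999023438) 7.765166282653809
0.8 0.5583048706054687 0.14225609588623045 (208.71559143066406, 143.34011840820312) 6.340191841125488
0.87 0.5588644409179687 0.14108921813964842 (211.84869384765625, 148.07064819335938) 6.753573894500732
tray_scene [23. 32. 43. 64. 83.]
0.7 0.5308707580566406 0.0924472770690918 (106.66893768310547, 258.8694152832031) 73.53998565673828
0.8 0.5367282485961914 0.09259999465942383 (110.70944213867188, 271.9156188964844) 73.42121124267578
0.87 0.5466446075439453 0.09113750457763672 (114.30651092529297, 292.9368591308594) 74.3416519165039
```

```bash
python3 -m jog '[[[-3,0,-1],0.1],[[-6,0,-2],0.2],[[-10,0,-3],0.3],[[-14,0,-4],0.4],[[-18,0,-5],0.5],[[-22,0,-6],0.6],[[-26,0,-7],0.7],[[-30,0,-8],0.8],[[-34,0,-9],0.9],[[-38,0,-10],1.0],[[-42,0,-11],1.1],[[-45,0,-12],1.16],[[-48,0,-13],1.16],[[-51,0,-13.5],1.16],[[-51.9,0,-13.7],1.16],[[-51.9,0,-13.7],1.16],[[-51.9,0,-13.7],1.16],[[-51.9,0,-13.7],1.16]]';  python3 go.py .5943 .1589 .05 -3.034
```

```text
t: 15.38
tcp_pos: [0.5911, 0.1599, 0.1379]
tool_rot: [0.037, -0.706, 0.706, -0.035]
force: [0.1, -0.5, -0.8]
finger_gap: 0.153
shift [-0.34  8.79  0.13] turn -0.007 tcp [0.5911 0.1599 0.1379] yaw -3.041 t 15.3833 q [ 0.08  0.63  1.55 -0.    0.97  1.55] gap 0.153 F [ 0.1 -0.5 -0.8]
```

```bash
python3 -m jog '[[[-0.2,3,0],0],[[-0.2,6,0],0],[[-0.2,8.5,0],0],[[-0.2,8.5,0],0],[[-0.2,8.5,0],0],[[-0.2,8.5,0],0],[[-0.2,8.5,0],0],[[-0.2,8.5,0],0]]';  python3 go.py .5943 .1589 .0136 -3.034
```

```text
t: 16.05
tcp_pos: [0.5952, 0.1613, 0.0559]
tool_rot: [-0.035, 0.706, -0.706, 0.037]
force: [0.4, -0.7, -1.0]
finger_gap: 0.152
shift [0.13 4.23 0.23] turn -0.006 tcp [0.5952 0.1613 0.0559] yaw -3.04 t 16.05 q [ 0.08  0.75  1.58 -0.    0.81  1.55] gap 0.152 F [ 0.4 -0.7 -1. ]
```

```bash
python3 -m jog '[[[0.1,1,0.2],0],[[0.1,2,0.2],0],[[0.1,3,0.2],0],[[0.1,3.5,0.2],0],[[0.1,3.5,0.2],0],[[0.1,3.5,0.2],0],[[0.1,3.5,0.2],0]]';  python3 go.py .5943 .1589 .0136 -3.034
```

```text
t: 16.63
tcp_pos: [0.5931, 0.1595, 0.0188]
tool_rot: [0.036, -0.706, 0.706, -0.036]
force: [-0.2, -1.1, -0.1]
finger_gap: 0.157
shift [-0.11  0.52  0.08] turn -0.006 tcp [0.5931 0.1595 0.0188] yaw -3.04 t 16.6333 q [ 0.08  0.81  1.6  -0.    0.74  1.55] gap 0.157 F [-0.2 -1.1 -0.1]
```

```bash
python3 -m jog '[[[0,0.2,0],0],[[0,0.3,0],0],[[0,0.4,0],0],[[0,0.5,0],0],[[0,0.5,0],0],[[0,0.5,0],0]]';  python3 go.py .5943 .1589 .0136 -3.034
```

```text
t: 17.13
tcp_pos: [0.593, 0.1595, 0.014]
tool_rot: [0.036, -0.706, 0.706, -0.036]
force: [-0.1, 0.4, -1.1]
finger_gap: 0.155
shift [-0.12  0.04  0.07] turn -0.006 tcp [0.593  0.1595 0.014 ] yaw -3.04 t 17.1333 q [ 0.08  0.81  1.6  -0.    0.73  1.55] gap 0.155 F [-0.1  0.4 -1.1]
```

```bash
python3 -m jog '[[[0,0.05,0],0],[[0,0.1,0],0],[[0,0.1,0],0],[[0,0.1,0],0]]';  python3 go.py .5943 .1589 .0136 -3.034
```

```text
t: 17.47
tcp_pos: [0.5931, 0.1595, 0.0136]
tool_rot: [0.036, -0.706, 0.706, -0.036]
force: [-0.9, 0.2, 4.0]
finger_gap: 0.153
shift [-0.11 -0.    0.07] turn -0.006 tcp [0.5931 0.1595 0.0136] yaw -3.04 t 17.4667 q [ 0.08  0.81  1.6  -0.    0.73  1.55] gap 0.153 F [-0.9  0.2  4. ]
```

```bash
python3 -m jog '[[[0,0,0],0],[[0,0,0],0],[[0,0,0],0],[[0,0,0],0],[[0,-1,0],0],[[0,-3,0],0],[[0,-6,0],0],[[0,-10,0],0],[[0,-13,0],0],[[0,-13,0],0]]' 4;  python3 go.py .56 -.36 .15 -3.12
```

```text
t: 18.3
tcp_pos: [0.5977, 0.16, 0.1505]
tool_rot: [-0.031, 0.706, -0.706, 0.041]
force: [-0.1, -0.2, 0.1]
finger_gap: 0.467
shift [ 9.05 -0.06 51.35] turn 0.081 tcp [0.5977 0.16   0.1505] yaw -3.039 t 18.3 q [0.08 0.61 1.53 0.   0.98 1.55] gap 0.467 F [-0.1 -0.2  0.1]
```

```bash
python3 -m jog '[[[1,0,4],0.08],[[1,0,8],0.08],[[2,0,12],0.08],[[3,0,16],0.08],[[4,0,20],0.08],[[5,0,24],0.08],[[6,0,28],0.08],[[7,0,32],0.08],[[8,0,36],0.08],[[9,0,40],0.08],[[9,0,44],0.08],[[9,0,48],0.08],[[9,0,51.3],0.08],[[9,0,51.3],0.08],[[9,0,51.3],0.08]]'
python3 - <<'E'
from wfit import *
from rect import rectify
s=snap('top'); np.savez('w_top.npz',**s)
t=(.5595,.1415); th=.108; p=(.5931,.1595,-3.04+0)
def wp(p,z): 
    c,n=np.cos(p[2]),np.sin(p[2]); return [(p[0]+c*x-n*y,p[1]+n*x+c*y,z) for x,y in M]
it=[(rect(t,th,.101,.07,.027),(0,255,0)),(rect(t,th,.083,.052,.002),(0,255,255)),(wp(p,.01),(255,0,255))]
a=panel(s,(232,165,288,240),7,it); b=panel(s,(318,145,378,205),6,[(wp((.6435,-.1316,.015),.008),(255,0,255))])
H=max(a.shape[0],b.shape[0]); o=np.zeros((H,a.shape[1]+b.shape[1],3),np.uint8); o[:a.shape[0],:a.shape[1]]=a; o[:b.shape[0],a.shape[1]:]=b
cv2.imwrite('pics/ov7.png',o); print(o.shape)
E
```

```text
t: 19.55
tcp_pos: [0.5552, -0.3622, 0.1428]
tool_rot: [0.006, -0.707, 0.707, -0.007]
force: [-0.4, 1.0, 0.1]
finger_gap: 0.466
(525, 752, 3)
```

View pics/ov7.png

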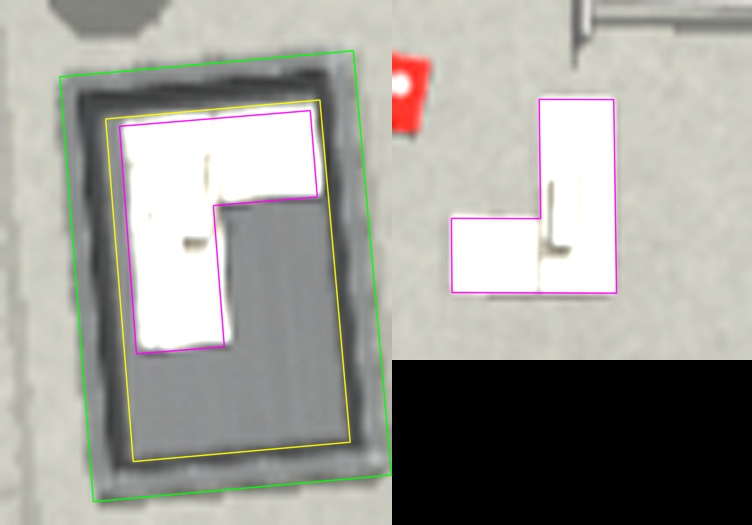

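The wing lies flat inside the tray floor (yellow outline), about 2 mm toward +x of plan, and that leaves room. The second wing matches its outline in the right panel, so I'll fetch it.

```bash
python3 go.py .6435 -.1316 .10 -3.127
```

```text
shift [ -9.33   4.28 -22.65] turn 0.006 tcp [ 0.5549 -0.36    0.1426] yaw -3.121 t 19.6 q [-0.74  0.68  1.41  0.    1.05  0.81] gap 0.47 F [ 0.  -0.1  0. ]
```

```bash
python3 -m jog '[[[-2,0,-4],0],[[-4,0,-8],0],[[-6,0,-12],0],[[-8,0,-16],0],[[-9,0,-20],0],[[-9,0,-22.5],0.01],[[-9,4,-22.5],0.01],[[-9,6,-22.5],0.01],[[-9,6,-22.5],0.01],[[-9,6,-22.5],0.01],[[-9,6,-22.5],0.01],[[-9,6,-22.5],0.01]]' 5; python3 go.py .6435 -.1316 .0116 -3.127
```

```text
t: 20.6
tcp_pos: [0.6418, -0.1336, 0.0849]
tool_rot: [0.003, -0.707, 0.708, -0.005]
force: [-0.5, 0.1, 0.1]
finger_gap: 0.587
shift [-0.15  7.33 -0.21] turn -0.003 tcp [ 0.6418 -0.1336  0.0849] yaw -3.13 t 20.6 q [-0.38  0.74  1.46  0.    0.93  1.18] gap 0.587 F [-0.5  0.1  0.1]
```

```bash
python3 -m jog '[[[-0.1,2,-0.2],0],[[-0.1,4,-0.2],0],[[-0.1,6,-0.2],0],[[-0.1,7.3,-0.2],0],[[-0.1,7.3,-0.2],0],[[-0.1,7.3,-0.2],0],[[-0.1,7.3,-0.2],0]]'; python3 go.py .6435 -.1316 .0116 -3.127;  python3 -m jog '[[[0,0,0],0],[[0,0,0],0],[[0,0,0],0],[[0,0,0],0],[[0,0,0],0],[[0,0,0],0],[[0,0,0],0]]' 0 60; python3 go.py .5247 .1236 .14 -3.034
```

```text
t: 21.18
tcp_pos: [0.6427, -0.1317, 0.0114]
tool_rot: [0.003, -0.707, 0.707, -0.005]
force: [-0.7, -1.1, -0.1]
finger_gap: 0.587
shift [-0.08 -0.02 -0.01] turn -0.003 tcp [ 0.6427 -0.1317  0.0114] yaw -3.13 t 21.1833 q [-0.37  0.85  1.48  0.    0.8   1.19] gap 0.587 F [-0.7 -1.1 -0.1]
t: 21.77
tcp_pos: [0.6425, -0.1314, 0.0112]
tool_rot: [0.004, -0.707, 0.707, -0.005]
force: [-0.4, 0.1, 6.1]
finger_gap: 0.151
shift [ 11.45 -12.92 -25.62] turn -0.096 tcp [ 0.6425 -0.1314  0.0112] yaw -3.13 t 21.7667 q [-0.37  0.85  1.48 -0.    0.8   1.19] gap 0.151 F [-0.4  0.1  6.1]
```

```bash
python3 -m jog '[[[0,-2,0],0],[[0,-5,0],0],[[0,-9,0],0],[[0,-12.5,0],0],[[2,-12.5,-4],-0.05],[[4,-12.5,-8],-0.09],[[6,-12.5,-12],-0.09],[[8,-12.5,-16],-0.09],[[10,-12.5,-20],-0.09],[[11,-12.5,-23],-0.09],[[11.5,-12.5,-25.6],-0.09],[[11.5,-12.5,-25.6],-0.09],[[11.5,-11,-25.6],-0.09],[[11.5,-8,-25.6],-0.09],[[11.5,-5.5,-25.6],-0.09],[[11.5,-5.5,-25.6],-0.09],[[11.5,-5.5,-25.6],-0.09],[[11.5,-5.5,-25.6],-0.09]]'; python3 go.py .5240 .1236 .0132 -3.034
```

```text
t: 23.27
tcp_pos: [0.5244, 0.1232, 0.0656]
tool_rot: [0.035, -0.706, 0.706, -0.036]
force: [0.4, 0.2, -0.7]
finger_gap: 0.151
shift [ 0.05  5.24 -0.05] turn -0.006 tcp [0.5244 0.1232 0.0656] yaw -3.04 t 23.2667 q [ 0.02  0.67  1.78 -0.    0.69  1.49] gap 0.151 F [ 0.4  0.2 -0.7]
```

```bash
python3 -m jog '[[[0,1.5,0],0],[[0,2.8,0],0],[[0,3.6,0],0],[[0,4.2,0],0],[[0,4.7,0],0],[[0,4.7,0],0],[[0,4.7,0],0],[[0,4.7,0],0]]'; python3 go.py .5240 .1236 .0132 -3.034
```

```text
t: 23.93
tcp_pos: [0.524, 0.1236, 0.0185]
tool_rot: [0.036, -0.706, 0.706, -0.036]
force: [-0.4, -0.4, -2.5]
finger_gap: 0.153
shift [ 0.    0.53 -0.  ] turn -0.006 tcp [0.524  0.1236 0.0185] yaw -3.04 t 23.9333 q [ 0.02  0.75  1.79 -0.    0.59  1.49] gap 0.153 F [-0.4 -0.4 -2.5]
```

```bash
python3 -m jog '[[[0,0.2,0],0],[[0,0.3,0],0],[[0,0.4,0],0],[[0,0.45,0],0],[[0,0.45,0],0],[[0,0.45,0],0]]'; python3 -m jog '[[[0,0.05,0],0],[[0,0.1,0],0],[[0,0.1,0],0],[[0,0.1,0],0]]'
```

```text
t: 24.43
tcp_pos: [0.5237, 0.1235, 0.0135]
tool_rot: [0.036, -0.706, 0.706, -0.036]
force: [-0.2, 0.9, -1.4]
finger_gap: 0.153
t: 24.77
tcp_pos: [0.5237, 0.1236, 0.0132]
tool_rot: [0.036, -0.706, 0.706, -0.036]
force: [-1.5, -0.3, 5.2]
finger_gap: 0.154
```

Contact came at z = 0.0132, exactly floor height, so this wing is flat too. I'll release, retreat straight up and look once.

```bash
python3 -m jog '[[[0,0,0],0],[[0,0,0],0],[[0,0,0],0],[[0,0,0],0],[[0,-1,0],0],[[0,-3,0],0],[[0,-6,0],0],[[0,-10,0],0],[[0,-14,0],0],[[0,-14,0],0]]' 3.5; python3 -m jog '[[[0,0,4],0],[[0,0,8],0],[[0,0,12],0],[[0,0,16],0],[[0,0,20],0],[[0,0,24],0],[[0,0,28],0],[[0,0,32],0],[[0,0,36],0],[[0,0,40],0],[[0,0,44],0],[[0,0,48],0],[[0,0,48],0],[[0,0,48],0]]'
python3 - <<'E'
from wfit import *
s=snap('top'); t=(.5595,.1415); th=.108
a=panel(s,(232,165,288,240),7,[(rect(t,th,.101,.07,.027),(0,255,0)),(rect(t,th,.083,.052,.002),(0,255,255))])
a=cv2.convertScaleAbs(a,alpha=.75); b=panel(s,(100,90,440,290),1.15,[]); 
H=525; o=np.zeros((H,a.shape[1]+b.shape[1],3),np.uint8); o[:a.shape[0],:a.shape[1]]=a; o[:b.shape[0],a.shape[1]:]=b
c=panel(snap('scene'),(110,80,450,330),1.15,[]); c=c[:H-b.shape[0]]; o[b.shape[0]:b.shape[0]+c.shape[0],a.shape[1]:]=c
cv2.imwrite('pics/ov8.png',o); print(o.shape, manip.sense()['t'])
E
```

```text
t: 25.6
tcp_pos: [0.5286, 0.1239, 0.1601]
tool_rot: [0.031, -0.706, 0.706, -0.041]
force: [1.7, -0.3, 0.7]
finger_gap: 0.409
t: 26.77
tcp_pos: [0.572, -0.3567, 0.1525]
tool_rot: [0.034, -0.706, 0.706, -0.035]
force: [0.1, 0.9, 0.4]
finger_gap: 0.41
(525, 783, 3) 26.8667
```

View pics/ov8.png

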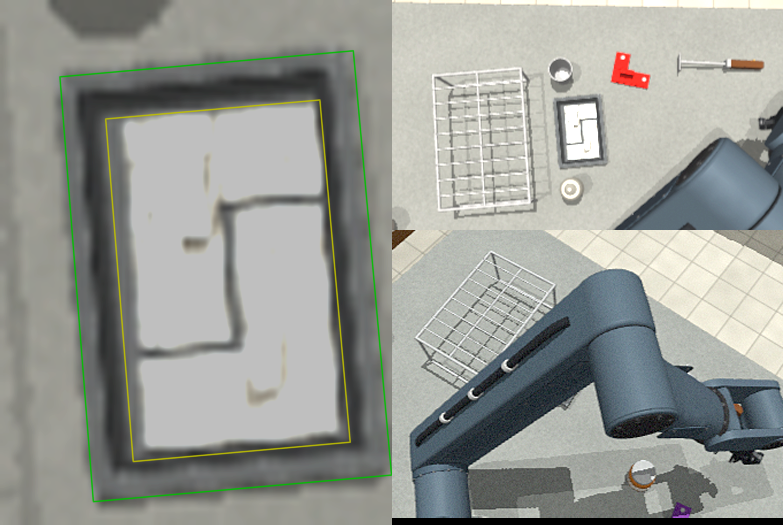

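The final view shows both wings nested on the tray floor with even gaps. The tray is clear of the shelf, the hook lies far off at (720,63), and bottle, beaker and jar are standing. The gripper touches nothing, so I'm handing in.

```bash
python3 -m jog '[[[0,0,0],0],[[0,0,0],0],[[0,0,0],0],[[0,0,0],0]]'; python3 -c "
from station import workorder; print(workorder.sign_off())"
```

```text
t: 27.2
tcp_pos: [0.5727, -0.3529, 0.1527]
tool_rot: [-0.036, 0.706, -0.706, 0.036]
force: [-0.4, -0.5, -0.9]
finger_gap: 0.414
the job is handed in; nothing more can be done
None
```

The job is done and handed in at about 27 s of robot time. I drew the tray out with the drag hook and laid the hook on open counter well away from it. Both white wings are on the tray floor, rib up and nested.

- **Tray and bystanders:** the last top picture shows the tray about 5 cm clear of the shelf. The bottle, beaker and jar appear where they started; I did not re-measure them.
- **Wings:** the picture shows even gaps between the two wings, both inside the floor outline. Each was lowered until contact at about floor height, with 4–5 N on the wrist, before release, so neither was dropped.
- **Small deviations:** the first wing lies about 2 mm off the planned spot, and the hook may have been let go a few millimetres above the counter. The automatic tray fit from the scene camera gave a wrong outline, so I used only the top-camera fits.

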